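Unclip the specimen carrier and take off its lid

TASK

Open the grey specimen carrier: flip both of its yellow-tabbed spring clips fully outward and down while the lid is still on, then lift the blue lid off by its black handle and set it down, not drop it, squarely in the middle of the white mat, handle up. The yellow-capped specimen cup stands where one clip has to swing, so first move it elsewhere on the worktop, upright and out of the way, so that no clip strikes it. Do not disturb the petri dish or the blue carton.

Things in the scene. Friction and masses are not known exactly. Their poses are not given: they have to be found in the camera images.
- carrier: grey open-topped carrier, fixed to the worktop: 100 (x) x 150 (y) x 76 mm high, walls 5 mm. Origin at the centre of its underside; z up. One clip on its +y end (clip_a) and one on its -y end (clip_b). It stands either to the left or to the right of the middle, turned up to 0.22 rad.
- clip_a (a joint): angle of the clip at the carrier's +y end. 0 = closed: upright, its wire bar over the lid's lug. It grows as the clip swings outward (towards +y) and down, to its stop at 2.0, tip then 24 mm above the worktop. Over-centre spring: below 0.4 rad it pulls shut (2 to 4 N at the tab); past 0.4 rad it snaps open to 2.0 by itself and stays there.
- clip_b (a joint): angle of the same kind of clip at the carrier's -y end: 0 closed, 2.0 fully open, swinging outward towards the carrier's -y.
- clip_a_tab (a point): middle of clip_a's yellow tab, 52 mm from its hinge (102 mm above the carrier's underside when closed). Tab: 50 mm wide (x), 5 mm thick, from 35 to 62 mm from the hinge. Closed, it stands up 28 mm above the lid's top, so that its inner face can be pushed outward from over the lid; the lid is bare from the handle to the tab.
- clip_b_tab (a point): middle of clip_b's yellow tab, the same
- lid: blue loose lid, 0.15 to 0.31 kg: plate 108 (x) x 154 (y) x 8 mm, a rim 6 mm deep below it, a 44 mm wide lug at each y end (176 mm over the lugs). Origin at the centre of the plate's underside; z up. On the carrier its axes agree with the carrier's and the plate lies 76 to 84 mm above the carrier's underside. On the mat it rests on its rim, origin 6 mm above the mat.
- lid_handle (a point): centre of the black bar handle on the lid, 36 mm above the lid's origin. The bar is 88 mm long along the lid's x, 16 mm wide (y), 14 mm high, on a post at each end, with 21 mm free beneath it; nothing stands beside it on the lid
- mat: fixed flat mat, white with a green border, 150 (x) x 216 (y) x 4 mm, on the side where the carrier is not. Origin at the centre of its underside, z up; the lid's y lies along the mat's y (either way round).
- cup_center (a point): half-way up the loose specimen cup with yellow cap: 66 mm high, white body 49 mm in diameter, cap 55 mm in diameter (top 12 mm); 0.06 to 0.13 kg; it stands on the worktop about 153 mm from the carrier's centre, at its +y or its -y end, in the way of that clip. Its z axis is up when upright
- cup: the same cup; origin at the centre of its underside, z up. Where it may be put: the worktop (z = 0) reaches from x = 0.36 m (0.40 m where y > 0.3) to the back; the sink, with a rim raised 4 mm, takes up x > 0.53 between y = -0.35 and y = 0.07 m
- dish_center (a point): middle of a loose shallow petri dish, 64 mm in diameter, 16 mm high, at the other end of the carrier; the opening clip passes above it
- packet_center (a point): middle of a light blue carton standing on the worktop between carrier and mat: 95 mm (along world x) by 26 mm (along world y), 105 mm high, loose
- clip_a_hinge (a point): hinge of clip_a: its axis is parallel to the carrier's x, 83 mm from the carrier's centre and 50 mm above its underside. The wire bow is 71 mm wide (x) and 7 mm thick, its bar 38 mm from the hinge. As it opens, the clip sweeps everything within 62 mm of this axis, over that width.
- clip_b_hinge (a point): hinge of clip_b, 83 mm from the carrier's centre on its -y end; sizes as for clip_a
There are look-alikes about, which are no part of the job. What is shaped like the cup but turquoise is not meant.

How it is judged:
By the outcome, as a careful person would: the job done as asked, in the order asked, and still so for the second after the job is handed in, with the robot touching nothing.
It also fails if it takes over 72 s, if anything falls off the work surface, if the arm or the gripper's body presses on something with over 40 N, if the wrist force passes 120 N, or if a joint passes its speed limit or range.

ROBOT

A 6-joint arm with a two-finger parallel gripper is mounted at the origin on a cart in front of the work surface, level with it; the furniture and walls round the work are solid. World frame = base frame: x ahead of the robot, y to its left, z up, the work surface at z = 0. Lengths are in m, angles in rad, forces in N, time in s.
With the tool pointing down it reaches from about 0.425 to 0.95 m from the base axis. Payload 3.5 kg.
Tool frame: the origin (TCP) lies midway between the tips of the shut fingers; the grasp point (between the pads) lies 19 mm behind it; z points along the fingers, y is the direction in which the jaws open and shut (so a half turn about z gives the same grasp; the last joint's range is limited). The gripper opens to 85 mm and grips with 20 to 120 N. Pads are 22 mm wide; open, the fingers measure 114 mm over their backs; the gripper's body (76 mm by 85 mm) begins 54 mm behind the grasp point. The pads swing forward as they close: fully open they stand 13 mm farther back than shut.
Start: joints at [1.098, 0.286, 1.577, -0, 1.279, -0.15], TCP at [0.214, 0.64, 0.231] pointing down, gripper open.
Joint ranges: [-2.77, 2.77], [-0.9, 2.22], [0.21, 2.48], [-1.53, 4.67], [0.24, 2.81], [-2.84, 2.84]. Speed limits (rad/s): [2.79, 2.79, 3.14, 3.14, 3.14, 3.14].

INTERFACE

Orientations are given as a unit quaternion [x, y, z, w].
In Python, from plant import ctrl gives the robot as it stands.
- The arm moves only by the tool apply_moves, never from a script. Its argument "moves" is a list that holds one entry, the list of rows, each a list of 7 numbers: the shift along the tool's x, y, z in m, then the turn, a rotation vector about the tool's x, y, z in degrees, then the gripper's target within -1 to 1 (shut at 1, half-way at 0, fully open at -1). In form: [[[tx, ty, tz, ax, ay, az, hand], ...]]. A call has 1 to 12 rows; each row shifts and turns the pose as measured when the row begins, along the tool's axes as they then stand; what a row does not reach is not made up. A row lasts 1/10 s, in which the tool goes at most 50 mm and 8.59 degrees, less where a joint would pass 70% of its speed; a pose out of reach is approached as far as the arm can. A call with a gripper value outside its range is refused whole. The fingers move at their own pace and stop on an object; "force" is the grip in N (left out, the last holds). Time passes only in rows, so rows that do not move let the fingers close. It gives the time, the measured TCP pose, the force and the opening at its end, in the units of the state.
- ctrl.get_state(): the state, without advancing time (a new reading comes with each control period).
- ctrl.read_camera(name): name is "side" or "top"; returns the picture (400x640x3 uint8, red, green, blue); there is no depth.
- ctrl.get_calibration(name): a dict with "camera_matrix" (3x3 intrinsics, pixels), "k1" (the pictures are not rectified: a ray, as slopes to the right and down, at radius r is drawn at 1 + k1 r^2 times it, then the intrinsics apply), "cam_to_world" (4x4, takes a point from camera to world coordinates). Camera axes: x right, y up, looking along -z (the intrinsics and any distortion apply to the point x, -y, -z); pixel columns grow to the right and rows downward; lengths in m; the calibration is good to about 2 mm. A picture is of the moment at which its call begins. get_calibration takes no time and is no camera call.
- ctrl.sign_off(): hands the job in, once; it reports no verdict.
The state is a dict: "time": time; "qpos": joint angles; "dq": joint speeds; "joint_efforts": joint torques, N m; "eef_pos": TCP position; "tcp_rot": TCP orientation; "contact_force": force on the tool from outside, world axes, zero at the start; "wrist_torque": the same for the moment, N m; "opening": opening from 0.0 (shut) to 1.0 (fully open).
Only numpy, scipy, OpenCV 4.12 (cv2) and the standard library are available. Lean on these libraries where they do the work, as an engineer would, in place of code of your own. Each camera call takes 0.05 s, during which the arm holds its last target. There are 200 camera calls.

## Working session

There is one attempt and no reset: what is moved stays moved. The work goes in short steps, Python scripts to look and compute and a tool call to move; the robot and the scene stay as the last step left them, time stands still between calls to the robot, and variables do not carry over. Pictures are saved under pics/ and viewed, about 8 in all and at most 12, crops included, and the job is handed in when it is done.

Besides the shell and the picture viewer there is one more tool, called after "Request:" as name(argument=value, ...), one argument or row to a line, values as JSON. apply_moves: Moves the arm, as the interface text tells. Its arguments: {"type":"object","properties":{"moves":{"type":"array","items":{"type":"array","items":{"type":"array","items":{"type":"number"}}}},"force":{"type":"number"}},"required":["moves"]}

```bash
mkdir -p pics
python3 - <<'E'
from plant import ctrl
import cv2
for n in("top","side"):
    cv2.imwrite(f"pics/{n}0.png",ctrl.read_camera(n)[:,:,::-1])
    c=ctrl.get_calibration(n);print(c)
print(ctrl.get_state())
E
```

```text
{'camera_matrix': array([[507.45559213,   0.        , 321.5621309 ],
       [  0.        , 507.45559213, 201.94018127],
       [  0.        ,   0.        ,   1.        ]]), 'k1': -0.04397030824412347, 'cam_to_world': array([[-0.0292083 ,  0.99086781, -0.13163536,  0.30776086],
       [-0.99936559, -0.03163272, -0.01636399,  0.00181466],
       [-0.02037854,  0.13107389,  0.99116313,  1.66991704],
       [ 0.        ,  0.        ,  0.        ,  1.        ]])}
{'camera_matrix': array([[384.27005111,   0.        , 322.61918192],
       [  0.        , 384.27005111, 198.50552532],
       [  0.        ,   0.        ,   1.        ]]), 'k1': 0.016698756156855864, 'cam_to_world': array([[ 0.99050088,  0.06921977, -0.11881344,  0.3603356 ],
       [-0.13560288,  0.63498278, -0.76053187, -0.93949561],
       [ 0.02280064,  0.76941893,  0.6383374 ,  0.90525694],
       [ 0.        ,  0.        ,  0.        ,  1.        ]])}
{'time': 0.1, 'qpos': array([ 1.09798035e+00,  2.87134843e-01,  1.57806071e+00, -1.24588687e-05,
        1.27856898e+00, -1.50016280e-01]), 'dq': array([ 2.09983545e-05, -1.93314269e-03, -5.61451037e-03,  9.01649415e-04,
       -3.48872469e-03, -1.15714555e-03]), 'joint_efforts': array([ 1.29260529e-04, -4.07297194e+01, -2.93699294e+01, -1.60328332e-04,
        3.44754095e-03,  6.34180878e-06]), 'eef_pos': array([0.21383462, 0.63960221, 0.23003067]), 'tcp_rot': array([ 1.60698147e-01,  9.87003002e-01, -1.03553449e-03, -3.27063128e-04]), 'contact_force': array([1.25486262, 0.64011393, 0.07342237]), 'wrist_torque': array([0.0056853 , 0.03194961, 0.00237442]), 'opening': 1.0017389198227515}
```

View pics/top0.png

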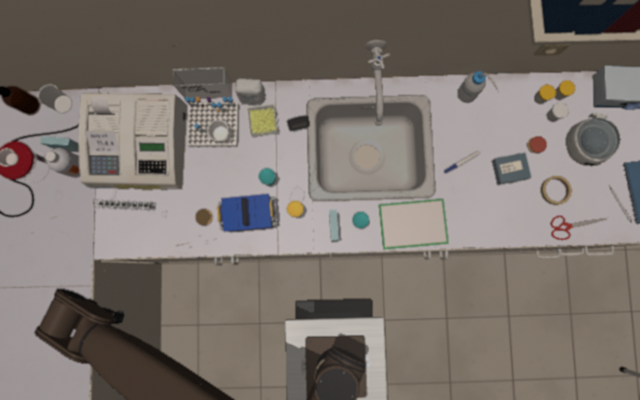

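View pics/side0.png

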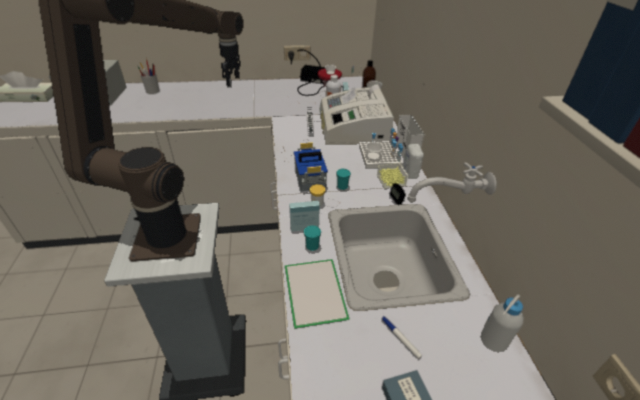

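The top view shows the carrier at (247,212) and the petri dish at (204,216). The yellow-capped cup is at (295,209); the turquoise look-alikes are at (267,177) and (361,220). The carton is at (334,225) and the mat at (413,223). The yellow-capped cup beside the carrier fits the description, so I'll confirm it in an enlarged crop.

```bash
cat > h.py <<'E'
from plant import ctrl
import cv2, numpy as np
def _c(n):
    c=ctrl.get_calibration(n); return np.array(c['camera_matrix']),c['k1'],np.array(c['cam_to_world'])
def px2w(n,u,v,z):
    K,k1,T=_c(n); d=cv2.undistortPoints(np.array([[[u,v]]],float),K,np.array([k1,0,0,0.]))[0,0]
    r=T[:3,:3]@np.array([d[0],-d[1],-1]); o=T[:3,3]; return o+r*(z-o[2])/r[2]
def w2px(n,P):
    K,k1,T=_c(n); p=(np.atleast_2d(P)-T[:3,3])@T[:3,:3]; p=p*[1,-1,-1]
    return cv2.projectPoints(p,np.zeros(3),np.zeros(3),K,np.array([k1,0,0,0.]))[0][:,0]
def crop(n,x0,y0,x1,y1,s,f,img=None):
    im=ctrl.read_camera(n)[:,:,::-1] if img is None else img
    cv2.imwrite(f,cv2.resize(im[y0:y1,x0:x1],None,fx=s,fy=s,interpolation=cv2.INTER_CUBIC))
E
python3 - <<'E'
from h import *
a=cv2.imread("pics/top0.png")[160:260,190:454]; b=cv2.imread("pics/side0.png")[130:330,275:365]
A=cv2.resize(a,None,fx=3,fy=3,interpolation=2)
cv2.imwrite("pics/topc.png",A)
cv2.imwrite("pics/sidec.png",cv2.resize(b[:130],None,fx=4.5,fy=4.5,interpolation=2))
for q in[(247,212,.084),(295,209,.066),(204,216,.016),(334,225,.105),(413,223,.004),(361,220,.066),(267,177,.066)]:print(q,px2w("top",*q).round(3))
E
```

```text
(247, 212, 0.084) [0.494 0.264 0.084]
(295, 209, 0.066) [0.501 0.114 0.066]
(204, 216, 0.016) [0.493 0.418 0.016]
(334, 225, 0.105) [ 0.442 -0.009  0.105]
(413, 223, 0.004) [ 0.45  -0.269  0.004]
(361, 220, 0.066) [ 0.459 -0.095  0.066]
(267, 177, 0.066) [0.607 0.202 0.066]
```

View pics/topc.png

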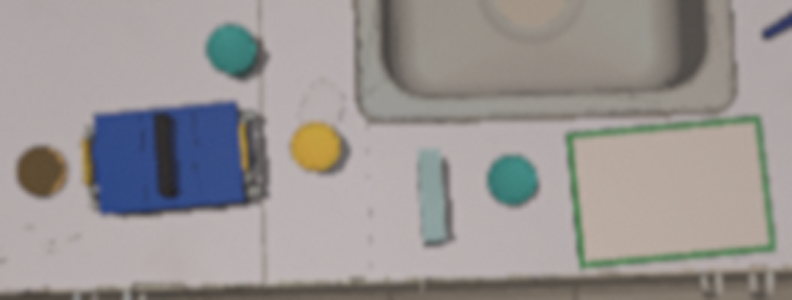

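View pics/sidec.png

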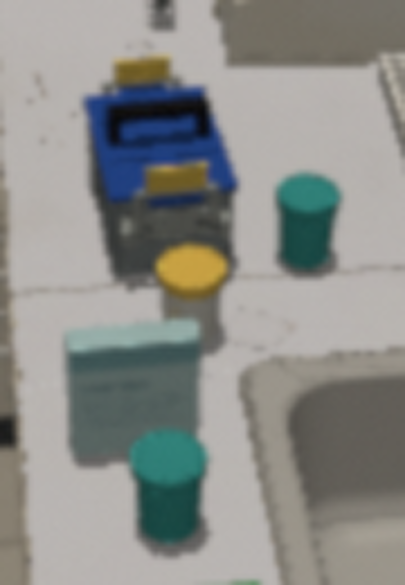

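The crops confirm the choice: the yellow-capped cup is at crop (318,147) and stands at the carrier's right (-y) end. Next I'll measure by colour segmentation.

Run:
```python
from h import *
im=cv2.imread("pics/top0.png"); hsv=cv2.cvtColor(im,cv2.COLOR_BGR2HSV)
def comp(m,box):
    M=np.zeros(m.shape,np.uint8);x0,y0,x1,y1=box;M[y0:y1,x0:x1]=m[y0:y1,x0:x1]*255;return M
def ctr(M,z,n="top"):
    k,l,s,c=cv2.connectedComponentsWithStats(M);i=1+s[1:,4].argmax();return c[i].round(2),s[i],px2w(n,*c[i],z).round(4)
H,S,V=[hsv[...,i].astype(int) for i in range(3)]
blue=comp((abs(H-113)<12)&(S>130),(212,180,285,240))
pts=cv2.findNonZero(cv2.morphologyEx(blue,cv2.MORPH_OPEN,np.ones((3,3))))
w=np.array([px2w("top",*p[0],.084)[:2] for p in pts],np.float32)
print("lid",cv2.minAreaRect(w),w.mean(0))
dark=comp((V<60),(236,195,256,230));p=cv2.findNonZero(dark)
w=np.array([px2w("top",*q[0],.119)[:2] for q in p],np.float32);print("handle",cv2.minAreaRect(w),w.mean(0),len(p))
yel=(abs(H-23)<7)&(S>110)&(V>90)
print("cup",ctr(comp(yel,(283,196,308,222)),.066))
print("tabA",ctr(comp(yel,(212,196,226,230)),.112));print("tabB",ctr(comp(yel,(266,190,285,220)),.112))
g=comp((abs(H-70)<15)&(S>90),(370,190,455,255));p=cv2.findNonZero(g)
w=np.array([px2w("top",*q[0],.004)[:2] for q in p],np.float32);print("mat",cv2.minAreaRect(w))
t=(abs(H-88)<12)&(S>30)
p=cv2.findNonZero(comp(t,(326,208,345,245)));w=np.array([px2w("top",*q[0],.105)[:2] for q in p],np.float32);print("carton",cv2.minAreaRect(w))
t=(abs(H-88)<12)&(S>100)
print("turq",ctr(comp(t,(350,208,375,232)),.066),ctr(comp(t,(255,165,280,190)),.066))
s=cv2.imread("pics/side0.png");hs=cv2.cvtColor(s,cv2.COLOR_BGR2HSV);H,S,V=[hs[...,i].astype(int) for i in range(3)]
yel=(abs(H-23)<7)&(S>110)&(V>90)
print("side cup",ctr(comp(yel,(305,182,330,200)),.063,"side"),"tabB",ctr(comp(yel,(303,160,325,177)),.102,"side"),"tabA",ctr(comp(yel,(298,140,316,150)),.102,"side"))
```

```text
lid ((0.4920284152030945, 0.27031248807907104), (0.10148140788078308, 0.15203265845775604), 3.4757301807403564) [0.49103865 0.26873338]
handle ((0.49157246947288513, 0.2656902074813843), (0.07943007349967957, 0.014330779202282429), 4.373251914978027) [0.49158987 0.26563817] 118
cup (array([294.86, 208.5 ]), array([287, 201,  16,  16, 200], dtype=int32), array([0.5024, 0.114 , 0.066 ]))
tabA (array([218.7 , 214.03]), array([218, 207,   3,  14,  30], dtype=int32), array([0.487 , 0.3481, 0.112 ]))
tabB (array([271.19, 208.59]), array([270, 202,   3,  14,  27], dtype=int32), array([0.4989, 0.1843, 0.112 ]))Traceback (most recent call last):
  File "<stdin>", line 18, in <module>
TypeError: 'NoneType' object is not iterable
```

Run:
```python
from h import *
im=cv2.imread("pics/top0.png"); hsv=cv2.cvtColor(im,cv2.COLOR_BGR2HSV)
H,S,V=[hsv[...,i].astype(int) for i in range(3)]
def rect(m,box,z,n="top"):
    x0,y0,x1,y1=box;M=np.zeros(m.shape,np.uint8);M[y0:y1,x0:x1]=m[y0:y1,x0:x1]*255
    p=cv2.findNonZero(M)
    if p is None:return None
    w=np.array([px2w(n,*q[0],z)[:2] for q in p],np.float32);return len(p),cv2.minAreaRect(w),w.mean(0)
print(hsv[223,379:384],hsv[216:219,361], hsv[225,332:337])
for n,m,b,z in[("mat",(H>45)&(H<88)&(S>90),(372,195,452,253),.004),("carton",(H>75)&(H<105)&(S>30),(326,205,345,245),.105),("turq",(H>75)&(H<100)&(S>120),(350,208,375,232),.066),("turq2",(H>75)&(H<100)&(S>120),(255,165,280,190),.066),("dish",(V<130)&(S>50),(194,206,213,226),.016)]:
    print(n,rect(m,b,z))
s=cv2.imread("pics/side0.png");hs=cv2.cvtColor(s,cv2.COLOR_BGR2HSV);H,S,V=[hs[...,i].astype(int) for i in range(3)]
y=(abs(H-23)<7)&(S>110)&(V>90)
for n,b,z in[("cup",(305,182,330,200),.064),("tabB",(303,160,325,177),.102),("tabA",(298,140,316,150),.102)]:print("side",n,rect(y,b,z,"side"))
```

```text
[[  8  12 167]
 [ 56  31 130]
 [ 62  83 123]
 [ 51  51 141]
 [ 20  30 170]] [[ 87 129 136]
 [ 87 130 135]
 [ 87 129 134]] [[ 85  30 160]
 [ 85  30 159]
 [ 85  29 159]
 [ 85  30 159]
 [ 85  29 157]]
mat None
carton (16, ((0.44425126910209656, -0.0056673139333724976), (0.012395482510328293, 0.07753820717334747), 88.18915557861328), array([ 0.45662534, -0.00489086], dtype=float32))
turq (157, ((0.46072688698768616, -0.09348069131374359), (0.04119541123509407, 0.041465867310762405), 87.85861206054688), array([ 0.46063763, -0.09299678], dtype=float32))
turq2 (159, ((0.6090007424354553, 0.20156526565551758), (0.04542922601103783, 0.04250669479370117), 88.06106567382812), array([0.6098137 , 0.20175958], dtype=float32))
dish (192, ((0.491860032081604, 0.4223293364048004), (0.04826027899980545, 0.04999444633722305), 62.95066452026367), array([0.4912218 , 0.42185357], dtype=float32))
side cup (153, ((0.5018951296806335, 0.112442746758461), (0.06823301315307617, 0.05297046899795532), 82.04600524902344), array([0.5038347 , 0.11347772], dtype=float32))
side tabB (59, ((0.49958235025405884, 0.18316873908042908), (0.03097018226981163, 0.04000736027956009), 84.07498931884766), array([0.49994576, 0.1848865 ], dtype=float32))
side tabA (47, ((0.4896722137928009, 0.3506612479686737), (0.02952703833580017, 0.03947767987847328), 84.35477447509766), array([0.48995793, 0.34931046], dtype=float32))
```

```bash
cat >> h.py <<'E'
from scipy.spatial.transform import Rotation as R
def down(deg):
    a=np.radians(deg);return R.from_matrix(np.c_[[-np.sin(a),np.cos(a),0],[np.cos(a),np.sin(a),0],[0,0,-1.]])
def plan(wps,step=.04,rot=8.0):
    """wps: (x,y,z,yaw,hand[,step]) -> prints rows in tool axes"""
    s=ctrl.get_state();p=np.array(s['eef_pos']);q=R.from_quat(s['tcp_rot']);rows=[]
    print("now",p.round(4),"F",np.round(s['contact_force'],1),"t",s['time'])
    for w in wps:
        t=np.array(w[:3]);tq=down(w[3]);st=w[5] if len(w)>5 else step
        n=int(max(1,np.ceil(np.linalg.norm(t-p)/st-1e-6),np.ceil(np.degrees((q.inv()*tq).magnitude())/rot-1e-6)))
        dv=(q.inv()*tq).as_rotvec();p0=p.copy();q0=q
        for i in range(1,n+1):
            pt=p0+(t-p0)*i/n;qt=q0*R.from_rotvec(dv*i/n)
            d=q.inv().apply(pt-p).round(3);r=np.degrees((q.inv()*qt).as_rotvec()).round(1)+0
            rows.append([*map(float,d+0),*map(float,r),w[4]]);p=p+q.apply(d);q=q*R.from_rotvec(np.radians(r))
    for i in range(0,len(rows),12):print(str([rows[i:i+12]]).replace(' ','').replace('.0,',',').replace('0.','.'))
E
python3 - <<'E'
from h import *
im=cv2.imread("pics/top0.png"); hsv=cv2.cvtColor(im,cv2.COLOR_BGR2HSV)
H,S,V=[hsv[...,i].astype(int) for i in range(3)]
m=((H>42)&(H<88)&(S>42)).astype(np.uint8)*255;m[:195]=0;m[253:]=0;m[:,:374]=0;m[:,452:]=0
w=np.array([px2w("top",*q[0],.004)[:2] for q in cv2.findNonZero(m)],np.float32);print(len(w),cv2.minAreaRect(w))
plan([(.5025,.1135,.15,21,-1),(.5025,.1135,.06,21,-1)])
E
```

```text
398 ((0.44807228446006775, -0.26898378133773804), (0.14807699620723724, 0.21436111629009247), 3.3639259338378906)
now [0.2138 0.6396 0.23  ] F [1.3 0.6 0.1] t 0.1
[[[-.028,-.025,.005,0,0,3.2,-1],[-.028,-.024,.005,0,0,3.1,-1],[-.031,-.023,.005,0,0,3.2,-1],[-.031,-.02,.005,0,0,3.1,-1],[-.032,-.019,.005,0,0,3.2,-1],[-.034,-.017,.005,0,0,3.1,-1],[-.034,-.015,.005,-.1,0,3.2,-1],[-.035,-.013,.005,0,0,3.2,-1],[-.036,-.012,.005,0,0,3.1,-1],[-.036,-.009,.005,0,0,3.2,-1],[-.037,-.007,.005,0,0,3.1,-1],[-.037,-.005,.005,0,0,3.2,-1]]]
[[[-.038,-.003,.005,0,0,3.1,-1],[-.037,-.002,.005,0,0,3.2,-1],[-.038,.001,.006,0,0,3.1,-1],[-.037,.003,.005,0,0,3.2,-1],[0,0,.03,0,0,0,-1],[0,0,.03,0,0,0,-1],[0,0,.03,0,0,0,-1]]]
```

Request:
apply_moves(
  moves=[
    [[-0.028,-0.025,0.005,0,0,3.2,-1],[-0.028,-0.024,0.005,0,0,3.1,-1],[-0.031,-0.023,0.005,0,0,3.2,-1],[-0.031,-0.02,0.005,0,0,3.1,-1],[-0.032,-0.019,0.005,0,0,3.2,-1],[-0.034,-0.017,0.005,0,0,3.1,-1],[-0.034,-0.015,0.005,0,0,3.2,-1],[-0.035,-0.013,0.005,0,0,3.2,-1],[-0.036,-0.012,0.005,0,0,3.1,-1],[-0.036,-0.009,0.005,0,0,3.2,-1],[-0.037,-0.007,0.005,0,0,3.1,-1],[-0.037,-0.005,0.005,0,0,3.2,-1]],
  ],
)

```text
time: 1.3
eef_pos: [0.4281, 0.23, 0.1626]
tcp_rot: [0.48, 0.877, -0.004, -0.001]
contact_force: [0.0, 0.7, -0.0]
opening: 0.998
```

Request:
apply_moves(
  moves=[
    [[-0.038,-0.003,0.005,0,0,3.1,-1],[-0.037,-0.002,0.005,0,0,3.2,-1],[-0.038,0.001,0.006,0,0,3.1,-1],[-0.037,0.003,0.005,0,0,3.2,-1],[0,0,0,0,0,0,-1]],
  ],
)

```text
time: 1.8
eef_pos: [0.4987, 0.0869, 0.139]
tcp_rot: [0.58, 0.815, -0.005, -0.002]
contact_force: [-0.7, 0.7, 0.6]
opening: 1.004
```

Run:
```python
from h import *
plan([(.5025,.1135,.15,21,-1),(.5025,.1135,.017,21,-1,.03)])
```

```text
now [0.4987 0.0869 0.139 ] F [-0.7  0.7  0.6] t 1.8
[[[.024,.012,-.011,-.6,.2,-1.9,-1],[0,0,.027,0,0,0,-1],[0,0,.026,0,0,0,-1],[0,0,.027,0,0,0,-1],[0,0,.026,0,0,0,-1],[0,0,.027,0,0,0,-1]]]
```

Request:
apply_moves(
  moves=[
    [[0.024,0.012,0,-0.6,0.2,-1.9,-1],[0,0,0,0,0,0,-1],[0,0,0,0,0,0,-1]],
  ],
)

```text
time: 2.1
eef_pos: [0.5012, 0.1131, 0.1374]
tcp_rot: [0.567, 0.824, -0.001, -0.002]
contact_force: [0.4, -0.4, -0.3]
opening: 1.0
```

Run:
```python
from h import *
plan([(.5025,.1135,.13,21,-1),(.5025,.1135,.015,21,-1,.02)])
crop("top",270,180,345,245,8,"pics/t1.png")
```

```text
now [0.5012 0.1131 0.1374] F [ 0.4 -0.4 -0.3] t 2.1
[[[0,.001,.007,-.2,-.1,-.1,-1],[0,0,.019,0,0,0,-1],[0,0,.019,0,0,0,-1],[0,0,.02,0,0,0,-1],[0,0,.019,0,0,0,-1],[0,0,.019,0,0,0,-1],[0,0,.019,0,0,0,-1]]]
```

View pics/t1.png

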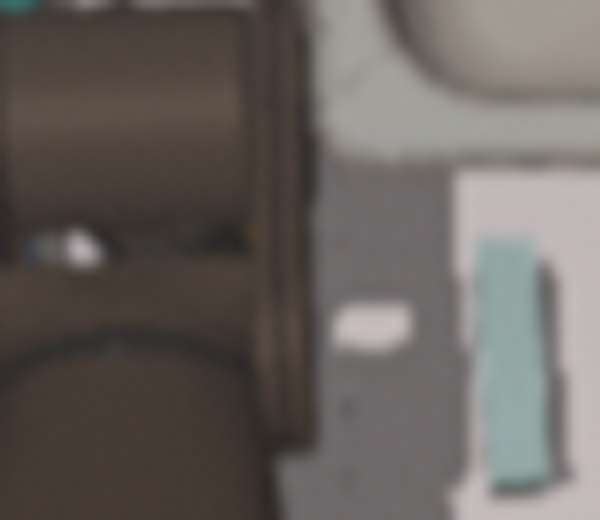

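The arm hides the cup from above; the carton at crop (515,360) is clear of the gripper. I'll go down now.

Request:
apply_moves(
  moves=[
    [[0,0.001,0.007,0,0,0,-1],[0,0,0.02,0,0,0,-1],[0,0,0.02,0,0,0,-1],[0,0,0.02,0,0,0,-1],[0,0,0.02,0,0,0,-1],[0,0,0.015,0,0,0,-1],[0,0,0.005,0,0,0,-1],[0,0,0,0,0,0,-1],[0,0,0,0,0,0,-1]],
  ],
)

```text
time: 3.05
eef_pos: [0.5004, 0.1138, 0.0256]
tcp_rot: [0.566, 0.824, -0.001, -0.001]
contact_force: [-0.6, -0.5, 0.7]
opening: 1.003
```

Run:
```python
from h import *
plan([(.5025,.1135,.014,21,-1)])
crop("side",280,130,370,220,6,"pics/s1.png")
```

```text
now [0.5004 0.1138 0.0256] F [-0.6 -0.5  0.7] t 3.05
[[[-.001,.002,.012,-.2,-.1,0,-1]]]
```

View pics/s1.png

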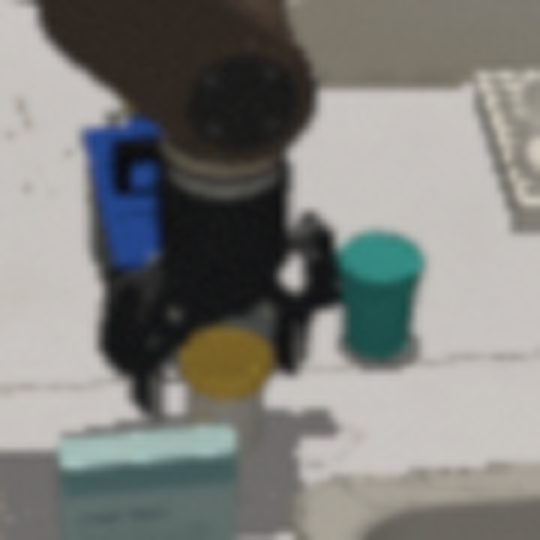

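The cup sits between the two fingers, with its cap at crop (227,360). I'll go a little lower, then grip.

Request:
apply_moves(
  moves=[
    [[0,0.002,0.012,0,0,0,-1],[0,0,0,0,0,0,0],[0,0,0,0,0,0,0.6],[0,0,0,0,0,0,1],[0,0,0,0,0,0,1],[0,0,0,0,0,0,1],[0,0,0,0,0,0,1],[0,0,0,0,0,0,1]],
  ],
  force=35,
)

```text
time: 3.9
eef_pos: [0.5044, 0.1147, 0.0152]
tcp_rot: [0.566, 0.824, 0.001, 0.001]
contact_force: [-0.7, 0.1, 0.0]
opening: 0.616
```

Request:
apply_moves(
  moves=[
    [[0,0,-0.01,0,0,0,1],[0,0,-0.015,0,0,0,1],[0,0,-0.015,0,0,0,1],[0,0,0,0,0,0,1]],
  ],
)

```text
time: 4.3
eef_pos: [0.504, 0.1147, 0.0575]
tcp_rot: [0.566, 0.824, 0.0, 0.001]
contact_force: [0.9, 0.5, -0.5]
opening: 0.614
```

Run:
```python
from h import *
plan([(.615,.125,.055,21,1,.03)])
```

```text
now [0.504  0.1147 0.0575] F [ 0.9  0.5 -0.5] t 4.3
[[[-.008,.027,.001,0,0,0,1],[-.007,.027,0,0,0,0,1],[-.008,.026,.001,.1,0,0,1],[-.007,.027,.001,0,0,0,1]]]
```

Request:
apply_moves(
  moves=[
    [[-0.008,0.027,0,0,0,0,1],[-0.007,0.027,0,0,0,0,1],[-0.008,0.026,0,0,0,0,1],[-0.007,0.027,0,0,0,0,1],[0,0,0,0,0,0,1],[0,0,0,0,0,0,1],[0,0,0.015,0,0,0,1],[0,0,0.01,0,0,0,1],[0,0,0,0,0,0,1],[0,0,0,0,0,0,1]],
  ],
)

```text
time: 5.3
eef_pos: [0.6115, 0.1254, 0.0262]
tcp_rot: [0.566, 0.824, -0.002, -0.003]
contact_force: [0.0, 1.7, -1.5]
opening: 0.614
```

Run:
```python
from h import *
plan([(.615,.125,.016,21,1)])
crop("side",280,130,370,220,6,"pics/s2.png")
```

```text
now [0.6115 0.1254 0.0262] F [ 0.   1.7 -1.5] t 5.3
[[[-.002,.003,.01,-.4,-.1,.1,1]]]
```

View pics/s2.png

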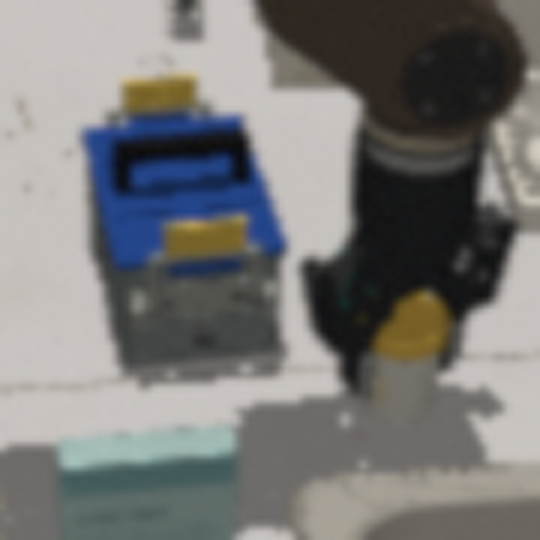

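The cup hangs upright in the fingers at crop (410,350), well clear of clip B's swing. I'll set it down, release it and lift off.

Request:
apply_moves(
  moves=[
    [[0,0,0.008,0,0,0,1],[0,0,0.001,0,0,0,1],[0,0,0,0,0,0,1],[0,0,0,0,0,0,0.2],[0,0,0,0,0,0,-0.3],[0,0,0,0,0,0,-0.6],[0,0,0,0,0,0,-0.8],[0,0,0,0,0,0,-0.8]],
  ],
)

```text
time: 6.15
eef_pos: [0.6128, 0.1255, 0.0187]
tcp_rot: [0.566, 0.824, -0.001, -0.001]
contact_force: [-0.1, 0.9, -0.0]
opening: 0.898
```

Request:
apply_moves(
  moves=[
    [[0,0,-0.01,0,0,0,-0.8],[0,0,-0.03,0,0,0,-0.8],[0,0,-0.04,0,0,0,-0.8],[0,0,-0.04,0,0,0,-0.8],[0,0,-0.03,0,0,0,0],[0,0,-0.01,0,0,0,1],[0,0,0,0,0,0,1]],
  ],
)

```text
time: 6.85
eef_pos: [0.6132, 0.1255, 0.1876]
tcp_rot: [0.566, 0.824, -0.001, -0.001]
contact_force: [-0.3, -0.8, 0.1]
opening: 0.396
```

Run:
```python
from h import *
plan([(.4967,.222,.19,94,1,.03)],rot=6)
```

```text
now [0.6132 0.1255 0.1876] F [-0.3 -0.8  0.1] t 6.85
[[[.01,-.006,0,0,0,-5.6,1],[.011,-.004,0,0,0,-5.6,1],[.011,-.004,0,0,0,-5.6,1],[.011,-.003,-.001,0,-.1,-5.6,1],[.012,-.001,0,0,0,-5.7,1],[.011,0,0,-.1,0,-5.6,1],[.012,.001,0,0,0,-5.6,1],[.011,.002,0,0,0,-5.6,1],[.012,.003,-.001,0,0,-5.6,1],[.011,.004,0,0,0,-5.6,1],[.01,.005,0,0,0,-5.6,1],[.01,.007,0,0,-.1,-5.6,1]]]
[[[.009,.007,0,0,0,-5.6,1]]]
```

Request:
apply_moves(
  moves=[
    [[0.01,-0.006,0,0,0,-5.6,1],[0.011,-0.004,0,0,0,-5.6,1],[0.011,-0.004,0,0,0,-5.6,1],[0.011,-0.003,0,0,0,-5.6,1],[0.012,-0.001,0,0,0,-5.7,1],[0.011,0,0,0,0,-5.6,1],[0.012,0.001,0,0,0,-5.6,1],[0.011,0.002,0,0,0,-5.6,1],[0.012,0.003,0,0,0,-5.6,1],[0.011,0.004,0,0,0,-5.6,1],[0.01,0.005,0,0,0,-5.6,1],[0,0,0,0,0,0,1]],
  ],
)

```text
time: 8.05
eef_pos: [0.4958, 0.2052, 0.1621]
tcp_rot: [0.042, 0.999, -0.004, -0.022]
contact_force: [0.1, 0.1, 0.4]
opening: 0.005
```

Run:
```python
from h import *
plan([(.4967,.222,.19,94,1,.03),(.4967,.222,.095,94,1,.02)],rot=6)
```

```text
now [0.4958 0.2052 0.1621] F [0.1 0.1 0.4] t 8.05
[[[.001,.008,-.014,-.2,-1.3,-4.4,1],[0,.009,-.014,-.2,-1.3,-4.4,1],[0,0,.019,0,0,0,1],[0,0,.019,0,0,0,1],[0,0,.019,0,0,0,1],[0,0,.019,0,0,0,1],[0,0,.019,0,0,0,1]]]
```

Request:
apply_moves(
  moves=[
    [[0.001,0.008,0,-0.2,-1.3,-4.4,1],[0,0.009,0,-0.2,-1.3,-4.4,1],[0,0,0,0,0,0,1],[0,0,0,0,0,0,1]],
  ],
)

```text
time: 8.45
eef_pos: [0.4936, 0.2209, 0.1561]
tcp_rot: [-0.033, 0.999, -0.001, -0.004]
contact_force: [-0.1, -0.2, 0.2]
opening: 0.003
```

Run:
```python
from h import *
plan([(.4967,.222,.15,94,1,.03),(.4967,.222,.094,94,1,.02)],rot=6)
```

```text
now [0.4936 0.2209 0.1561] F [-0.1 -0.2  0.2] t 8.45
[[[-.003,.001,.006,-.1,-.4,-.3,1],[0,0,.019,0,0,0,1],[0,0,.018,0,0,0,1],[0,0,.019,0,0,0,1]]]
```

Request:
apply_moves(
  moves=[
    [[-0.003,0.001,0.006,-0.1,-0.4,-0.3,1],[0,0,0.018,0,0,0,1],[0,0,0.018,0,0,0,1],[0,0,0.013,0,0,0,1],[0,0,0,0,0,0,1],[0,0,0,0,0,0,1]],
  ],
)

```text
time: 9.05
eef_pos: [0.4986, 0.2199, 0.0971]
tcp_rot: [-0.031, 1.0, -0.0, -0.0]
contact_force: [-0.8, 0.2, 0.4]
opening: 0.002
```

Request:
apply_moves(
  moves=[
    [[0,-0.008,0,0,0,0,1],[0,-0.008,0,0,0,0,1],[0,-0.008,0,0,0,0,1],[0,-0.008,0,0,0,0,1],[0,-0.008,0,0,0,0,1],[0,-0.008,0,0,0,0,1],[0,-0.006,0,0,0,0,1],[0,0,0,0,0,0,1],[0,0,0,0,0,0,1]],
  ],
)

```text
time: 9.95
eef_pos: [0.5043, 0.1607, 0.1004]
tcp_rot: [-0.03, 1.0, 0.0, 0.003]
contact_force: [0.7, 0.3, 0.2]
opening: -0.004
```

Run:
```python
from h import *
plan([(.4967,.222,.15,94,1,.03)],rot=6)
crop("side",280,120,370,210,6,"pics/s3.png")
```

```text
now [0.5043 0.1607 0.1004] F [0.7 0.3 0.2] t 9.95
[[[.001,.021,-.017,0,.1,-.2,1],[.001,.02,-.016,0,.1,-.2,1],[.002,.021,-.017,0,.1,-.2,1]]]
```

View pics/s3.png

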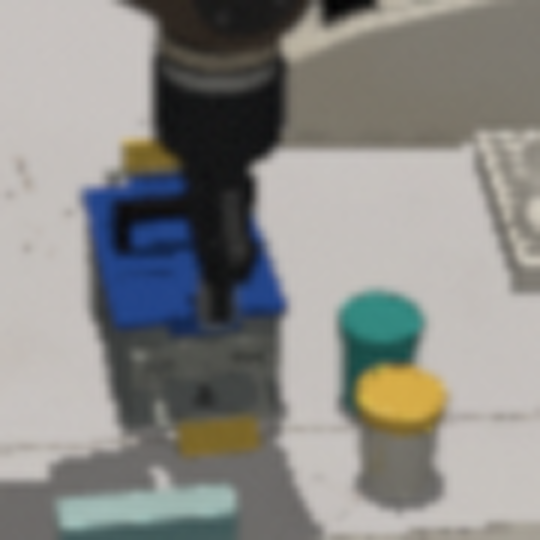

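Clip B has swung fully down (tab at crop (218,437)), and the cup stands upright at (400,430). Clip A is next.

Request:
apply_moves(
  moves=[
    [[0,0,-0.02,0,0,0,1],[0,0,-0.025,0,0,0,1],[0,0,-0.005,0,0,0,1],[0,0.025,0,0,0,0,1],[0,0.03,0,0,0,0,1],[0,0.03,0,0,0,0,1],[0,0.03,0,0,0,0,1],[0,0.025,0,0,0,0,1],[0,0.01,0,0,0,0,1],[0,0,0,0,0,0,1],[0,0,0,0,0,0,1]],
  ],
)

```text
time: 11.1
eef_pos: [0.4922, 0.3157, 0.1457]
tcp_rot: [-0.031, 1.0, -0.002, -0.0]
contact_force: [-0.4, 0.3, -0.8]
opening: -0.001
```

Run:
```python
from h import *
plan([(.4904,.312,.15,94,1,.03),(.4904,.312,.096,94,1,.02)],rot=6)
```

```text
now [0.4922 0.3157 0.1457] F [-0.4  0.3 -0.8] t 11.1
[[[.002,-.004,-.004,-.2,0,-.5,1],[0,0,.018,0,0,0,1],[0,0,.018,0,0,0,1],[0,0,.018,0,0,0,1]]]
```

Request:
apply_moves(
  moves=[
    [[0.002,-0.004,0.006,0,0,0,1],[0,0,0.018,0,0,0,1],[0,0,0.017,0,0,0,1],[0,0,0.004,0,0,0,1],[0,0,0,0,0,0,1],[0,0,0,0,0,0,1]],
  ],
)

```text
time: 11.7
eef_pos: [0.4911, 0.3048, 0.0985]
tcp_rot: [-0.027, 1.0, -0.003, -0.0]
contact_force: [-0.4, 0.1, 0.1]
opening: 0.001
```

Request:
apply_moves(
  moves=[
    [[0,0.008,0,0,0,0,1],[0,0.008,0,0,0,0,1],[0,0.008,0,0,0,0,1],[0,0.008,0,0,0,0,1],[0,0.008,0,0,0,0,1],[0,0.008,0,0,0,0,1],[0,0.008,0,0,0,0,1],[0,0.006,0,0,0,0,1],[0,0,0,0,0,0,1],[0,0,0,0,0,0,1]],
  ],
)

```text
time: 12.7
eef_pos: [0.4886, 0.3738, 0.101]
tcp_rot: [-0.028, 1.0, -0.002, 0.002]
contact_force: [-0.5, -1.0, 1.1]
opening: -0.002
```

Request:
apply_moves(
  moves=[
    [[0,0,-0.02,0,0,0,1],[0,0,-0.03,0,0,0,0],[0,0,-0.02,0,0,0,-0.5],[0,0,0,0,0,0,-0.5],[0,0,0,0,0,0,-0.5]],
  ],
)

```text
time: 13.2
eef_pos: [0.4875, 0.3729, 0.1712]
tcp_rot: [-0.027, 1.0, -0.002, 0.0]
contact_force: [-1.0, 0.4, -1.0]
opening: 0.679
```

Run:
```python
from h import *
plan([(.4935,.267,.16,94,-.4,.03)],rot=6)
s=ctrl.read_camera("side")[:,:,::-1][110:200,270:350]; t=ctrl.read_camera("top")[:,:,::-1][170:240,190:310]
cv2.imwrite("pics/c4.png",np.hstack([cv2.resize(s,(320,360),interpolation=2),cv2.resize(t,(480,280),interpolation=2).repeat(1,0) if 0 else cv2.copyMakeBorder(cv2.resize(t,(480,280),interpolation=2),0,80,0,0,0)]))
```

```text
now [0.4875 0.3729 0.1712] F [-1.   0.4 -1. ] t 13.2
[[[0,-.027,.003,-.1,0,-.2,-.4],[0,-.026,.003,0,0,-.2,-.4],[0,-.027,.003,-.1,0,-.2,-.4],[0,-.026,.003,-.1,0,-.3,-.4]]]
```

View pics/c4.png

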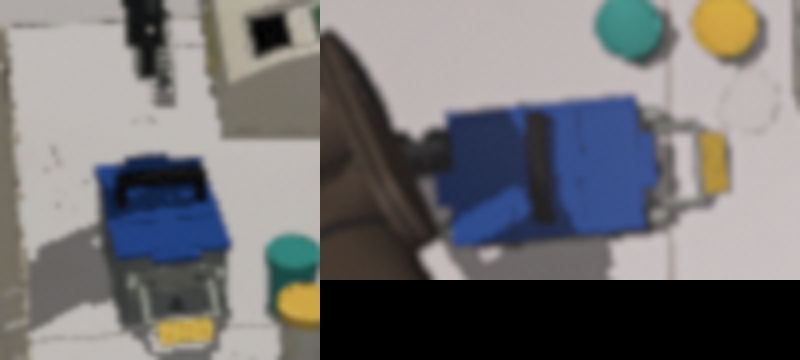

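In the side crop both tabs are off the lid: clip B's tab lies down at (185,330), and none shows behind the lid for clip A. Next is the handle.

Request:
apply_moves(
  moves=[
    [[0,-0.025,0.002,0,0,0,-0.4],[0,-0.025,0.002,0,0,0,-0.4],[0,-0.025,0.002,0,0,0,-0.4],[0,-0.02,0.002,0,0,0,-0.4],[0,0,0,0,0,0,-0.4],[0,0,0,0,0,0,-0.4]],
  ],
)

```text
time: 13.9
eef_pos: [0.4883, 0.2737, 0.1537]
tcp_rot: [-0.028, 1.0, -0.005, -0.007]
contact_force: [-0.9, 0.2, 0.1]
opening: 0.699
```

Run:
```python
from h import *
plan([(.4925,.2665,.155,94,-.4,.03),(.4925,.2665,.093,94,-.4,.015)],rot=6)
```

```text
now [0.4883 0.2737 0.1537] F [-0.9  0.2  0.1] t 13.9
[[[-.004,-.007,-.001,-.5,-.8,-.8,-.4],[0,0,.012,0,0,0,-.4],[0,0,.013,0,0,0,-.4],[0,0,.012,0,0,0,-.4],[0,0,.012,0,0,0,-.4],[0,0,.013,0,0,0,-.4]]]
```

Request:
apply_moves(
  moves=[
    [[-0.004,-0.007,0,-0.5,-0.8,-0.8,-0.4],[0,0,0,0,0,0,-0.4],[0,0,0.012,0,0,0,-0.4],[0,0,0.013,0,0,0,-0.4],[0,0,0.012,0,0,0,-0.4],[0,0,0.012,0,0,0,-0.4],[0,0,0.007,0,0,0,-0.4],[0,0,0,0,0,0,-0.4],[0,0,0,0,0,0,-0.4]],
  ],
)

```text
time: 14.8
eef_pos: [0.4896, 0.2702, 0.0885]
tcp_rot: [-0.036, 0.999, -0.0, -0.004]
contact_force: [0.3, -0.0, 1.2]
opening: 0.699
```

Run:
```python
from h import *
plan([(.4925,.2665,.093,94,-.4,.03)],rot=6)
```

```text
now [0.4896 0.2702 0.0885] F [ 0.3 -0.   1.2] t 14.8
[[[-.003,-.004,-.005,0,-.4,.2,-.4]]]
```

Request:
apply_moves(
  moves=[
    [[-0.003,-0.004,-0.006,0,-0.4,0.2,-0.4],[0,0,0,0,0,0,-0.4],[0,0,0,0,0,0,0],[0,0,0,0,0,0,0.4],[0,0,0,0,0,0,1],[0,0,0,0,0,0,1],[0,0,0,0,0,0,1],[0,0,0,0,0,0,1],[0,0,0,0,0,0,1]],
  ],
  force=80,
)

```text
time: 15.7
eef_pos: [0.4952, 0.2675, 0.0981]
tcp_rot: [-0.034, 0.999, 0.002, 0.003]
contact_force: [0.0, 0.8, 0.2]
opening: 0.17
```

The grip is about 5 mm higher than intended, so I'll regrip lower and then lift.

Request:
apply_moves(
  moves=[
    [[0,0,0,0,0,0,0.3],[0,0,0,0,0,0,0.3],[-0.001,0,0.005,0,0,0,0.3],[0,0,0,0,0,0,0.3],[0,0,0,0,0,0,1],[0,0,0,0,0,0,1],[0,0,0,0,0,0,1],[0,0,0,0,0,0,1]],
  ],
  force=80,
)

```text
time: 16.5
eef_pos: [0.4962, 0.2676, 0.0925]
tcp_rot: [-0.034, 0.999, 0.002, 0.003]
contact_force: [0.4, 1.2, -0.5]
opening: 0.174
```

Request:
apply_moves(
  moves=[
    [[0,0,-0.005,0,0,0,1],[0,0,-0.01,0,0,0,1],[0,0,-0.01,0,0,0,1],[0,0,-0.015,0,0,0,1],[0,0,-0.02,0,0,0,1],[0,0,-0.02,0,0,0,1],[0,0,-0.02,0,0,0,1],[0,0,-0.01,0,0,0,1],[0,0,0,0,0,0,1],[0,0,0,0,0,0,1]],
  ],
)

```text
time: 17.5
eef_pos: [0.4927, 0.2646, 0.207]
tcp_rot: [-0.034, 0.999, -0.001, -0.001]
contact_force: [0.1, -0.2, -3.1]
opening: 0.176
```

Run:
```python
from h import *
plan([(.448,-.269,.23,93.4,1,.03)],rot=6)
s=ctrl.read_camera("side")[:,:,::-1][90:210,260:380]; t=ctrl.read_camera("top")[:,:,::-1][160:240,190:310]
cv2.imwrite("pics/c5.png",np.hstack([cv2.resize(s,(400,400),interpolation=2),cv2.copyMakeBorder(cv2.resize(t,(400,267),interpolation=2),0,133,0,0,0)]))
```

```text
now [0.4927 0.2646 0.207 ] F [ 0.1 -0.2 -3.1] t 17.5
[[[.004,-.029,-.001,0,0,0,1],[.005,-.03,-.001,0,0,.1,1],[.004,-.029,-.002,0,0,0,1],[.005,-.03,-.001,0,0,0,1],[.004,-.029,-.001,0,0,0,1],[.005,-.029,-.001,0,0,.1,1],[.004,-.03,-.002,0,0,0,1],[.005,-.029,-.001,0,0,0,1],[.004,-.03,-.001,0,0,0,1],[.004,-.029,-.001,-.1,0,.1,1],[.005,-.03,-.002,0,-.1,0,1],[.004,-.029,-.001,0,0,0,1]]]
[[[.004,-.029,-.001,0,0,.1,1],[.005,-.03,-.001,0,0,0,1],[.004,-.029,-.002,0,0,0,1],[.004,-.03,-.001,0,0,0,1],[.005,-.029,-.001,0,0,.1,1],[.004,-.03,-.001,0,0,0,1]]]
```

View pics/c5.png

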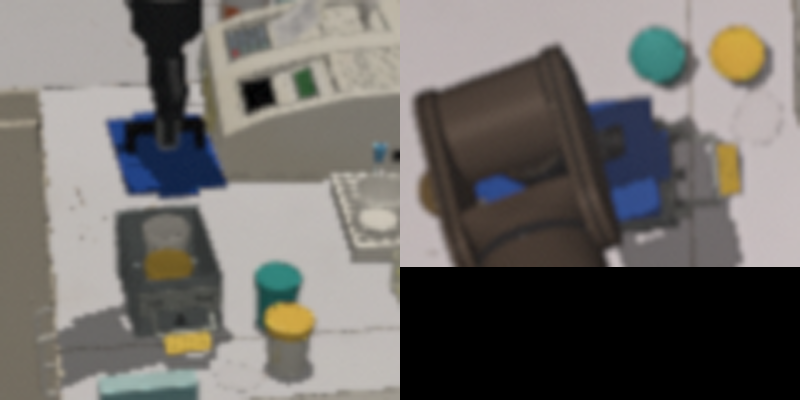

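The lid is off and level in the gripper, and both clips are open; the yellow thing inside the carrier is its contents. I'll carry the lid to the mat.

Request:
apply_moves(
  moves=[
    [[0.001,-0.01,-0.001,0,0,0,1],[0.003,-0.02,-0.001,0,0,0,1],[0.004,-0.028,-0.002,0,0,0,1],[0.004,-0.028,-0.002,0,0,0,1],[0.004,-0.028,-0.002,0,0,0,1],[0.004,-0.028,-0.002,0,0,0,1],[0.004,-0.028,-0.002,0,0,0,1],[0.004,-0.028,-0.002,0,0,0,1],[0.004,-0.028,-0.002,0,0,0,1],[0.004,-0.028,-0.002,0,0,0,1],[0.004,-0.028,-0.002,0,0,0,1],[0.004,-0.02,-0.002,0,0,0,1]],
  ],
)

```text
time: 18.8
eef_pos: [0.4602, -0.0551, 0.2181]
tcp_rot: [-0.036, 0.999, -0.003, -0.013]
contact_force: [-0.1, 0.3, -2.6]
opening: 0.173
```

Run:
```python
from h import *
plan([(.451,-.269,.2,93.4,1,.03)],rot=6)
```

```text
now [ 0.4602 -0.0551  0.2181] F [-0.1  0.3 -2.6] t 18.8
[[[.003,-.027,.002,0,-.2,.1,1],[.003,-.026,.003,-.1,-.2,.1,1],[.003,-.027,.002,0,-.2,.1,1],[.003,-.026,.003,0,-.1,.1,1],[.003,-.027,.002,-.1,-.2,.1,1],[.003,-.027,.002,0,-.2,.1,1],[.002,-.026,.003,0,-.2,.1,1],[.003,-.027,.002,-.1,-.2,.1,1]]]
```

Request:
apply_moves(
  moves=[
    [[0.002,-0.02,0.002,0,-0.2,0.1,1],[0.003,-0.026,0.003,0,-0.2,0.1,1],[0.003,-0.027,0.002,0,-0.2,0.1,1],[0.003,-0.026,0.003,0,-0.1,0.1,1],[0.003,-0.027,0.002,0,-0.2,0.1,1],[0.003,-0.027,0.002,0,-0.2,0.1,1],[0.002,-0.02,0.003,0,-0.2,0.1,1],[0,-0.01,0,0,0,0,1],[0,0,0,0,0,0,1],[0,0,0,0,0,0,1]],
  ],
)

```text
time: 19.8
eef_pos: [0.4434, -0.25, 0.1936]
tcp_rot: [-0.027, 1.0, 0.001, -0.008]
contact_force: [0.6, 0.7, -3.0]
opening: 0.173
```

Run:
```python
from h import *
plan([(.451,-.269,.18,93.4,1,.015)],rot=6)
```

```text
now [ 0.4434 -0.25    0.1936] F [ 0.6  0.7 -3. ] t 19.8
[[[-.003,-.01,.007,.1,-.5,-.2,1],[-.004,-.009,.007,.1,-.4,-.2,1]]]
```

Request:
apply_moves(
  moves=[
    [[-0.003,-0.01,0.007,0.1,-0.5,-0.2,1],[-0.004,-0.009,0.007,0.1,-0.4,-0.2,1],[0,0,0.02,0,0,0,1],[0,0,0.025,0,0,0,1],[0,0,0.025,0,0,0,1],[0,0,0.02,0,0,0,1],[0,0,0.01,0,0,0,1],[0,0,0,0,0,0,1],[0,0,0,0,0,0,1]],
  ],
)

```text
time: 20.7
eef_pos: [0.4557, -0.2689, 0.0741]
tcp_rot: [-0.034, 0.999, -0.001, 0.003]
contact_force: [-0.2, -0.8, -1.9]
opening: 0.17
```

Run:
```python
from h import *
plan([(.451,-.269,.05,93.4,1,.015)],rot=6)
im=ctrl.read_camera("top")[:,:,::-1];cv2.imwrite("pics/t6raw.png",im)
s=ctrl.read_camera("side")[:,:,::-1];cv2.imwrite("pics/s6raw.png",s)
cv2.imwrite("pics/c6.png",np.hstack([cv2.resize(s[240:340,270:370],(400,400),interpolation=2),cv2.resize(im[180:280,360:460],(400,400),interpolation=2)]))
```

```text
now [ 0.4557 -0.2689  0.0741] F [-0.2 -0.8 -1.9] t 20.7
[[[.002,0,.012,-.1,.1,.3,1],[.003,0,.012,-.1,.2,.2,1]]]
```

View pics/c6.png

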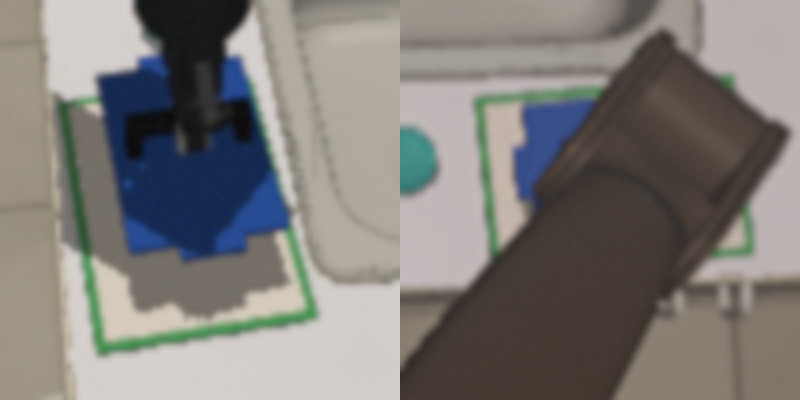

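Run:
```python
from h import *
for z in(.0656,):
  for c in[(130,253),(290,215),(98,76)]:print(px2w("side",270+c[0]/4-.4,240+c[1]/4-.4,z).round(4))
print("mat corners side")
for c in[(101,350),(314,315),(64,105)]:print(px2w("side",270+c[0]/4-.4,240+c[1]/4-.4,.004).round(4))
print("top lid corner",px2w("top",360+522/4-.4,180+106/4-.4,.0656).round(4))
```

```text
[ 0.4071 -0.3499  0.0656]
[ 0.5146 -0.3332  0.0656]
[ 0.3985 -0.1981  0.0656]
mat corners side
[ 0.3847 -0.3786  0.004 ]
[ 0.5278 -0.3699  0.004 ]
[ 0.3735 -0.1695  0.004 ]
top lid corner [ 0.4904 -0.5071  0.0656]
```

The lid is over the mat with the same heading. Lid centre in the side view is about 5 mm too far in +x, so I'll shift it and lower.

Request:
apply_moves(
  moves=[
    [[0.005,-0.001,0.008,0,0.2,0.2,1],[0,0,0.015,0,0,0,1],[0,0,0.01,0,0,0,1],[0,0,0,0,0,0,1],[0,0,0,0,0,0,1]],
  ],
)

```text
time: 21.3
eef_pos: [0.4527, -0.2732, 0.0441]
tcp_rot: [-0.032, 0.999, -0.005, 0.004]
contact_force: [-0.1, -0.4, -2.8]
opening: 0.171
```

Run:
```python
from h import *
plan([(.4505,-.27,.03,93.6,1,.015)],rot=6)
```

```text
now [ 0.4527 -0.2732  0.0441] F [-0.1 -0.4 -2.8] t 21.3
[[[.002,.003,.014,-.6,.4,.1,1]]]
```

Request:
apply_moves(
  moves=[
    [[0.002,0.003,0.005,-0.5,0.3,0,1],[0,0,0.005,0,0,0,1],[0,0,0.002,0,0,0,1],[0,0,0,0,0,0,1]],
  ],
)

```text
time: 21.7
eef_pos: [0.4511, -0.2708, 0.0324]
tcp_rot: [-0.032, 0.999, -0.001, 0.002]
contact_force: [-0.6, -0.6, -2.4]
opening: 0.168
```

Run:
```python
from h import *
plan([(.4505,-.27,.03,93.6,1,.015)],rot=6)
```

```text
now [ 0.4511 -0.2708  0.0324] F [-0.6 -0.6 -2.4] t 21.7
[[[.001,.001,.002,-.1,.2,.1,1]]]
```

Request:
apply_moves(
  moves=[
    [[0,0.001,0.003,-0.1,0.1,0,1],[0,0,0.002,0,0,0,1],[0,0,0.001,0,0,0,1],[0,0,0,0,0,0,1]],
  ],
)

```text
time: 22.1
eef_pos: [0.4515, -0.2701, 0.0265]
tcp_rot: [-0.033, 0.999, -0.001, 0.001]
contact_force: [-0.0, 0.1, -1.7]
opening: 0.174
```

Request:
apply_moves(
  moves=[
    [[0,0,0.002,0,0,0,1],[0,0,0.001,0,0,0,1],[0,0,0,0,0,0,1]],
  ],
)

```text
time: 22.4
eef_pos: [0.4521, -0.2705, 0.0268]
tcp_rot: [-0.033, 0.999, -0.0, 0.001]
contact_force: [-0.3, 0.0, -2.8]
opening: 0.17
```

Request:
apply_moves(
  moves=[
    [[0,0,0.003,0,0,0,1],[0,0,0.002,0,0,0,1],[0,0,0,0,0,0,1]],
  ],
)

```text
time: 22.7
eef_pos: [0.4528, -0.2711, 0.027]
tcp_rot: [-0.033, 0.999, 0.0, -0.0]
contact_force: [-0.7, 0.2, -2.9]
opening: 0.173
```

Request:
apply_moves(
  moves=[
    [[0.001,0.001,0.004,0,0,0,1]],
  ],
)

```text
time: 22.8
eef_pos: [0.453, -0.2713, 0.0263]
tcp_rot: [-0.034, 0.999, -0.0, -0.0]
contact_force: [-10.9, 8.1, 35.3]
opening: 0.171
```

The force of 35 N confirms the lid is on the mat. I'll relax, release and rise.

Request:
apply_moves(
  moves=[
    [[0,0,-0.001,0,0,0,1],[0,0,0,0,0,0,1],[0,0,0,0,0,0,0.5],[0,0,0,0,0,0,0.2],[0,0,0,0,0,0,0],[0,0,0,0,0,0,-0.2],[0,0,0,0,0,0,-0.2]],
  ],
)

```text
time: 23.5
eef_pos: [0.4539, -0.2723, 0.0268]
tcp_rot: [-0.033, 0.999, -0.002, 0.001]
contact_force: [-0.5, 0.3, 0.2]
opening: 0.602
```

Request:
apply_moves(
  moves=[
    [[0,0,-0.01,0,0,0,-0.2],[0,0,-0.025,0,0,0,-0.2],[0,0,-0.04,0,0,0,-0.2],[0,0,-0.04,0,0,0,-0.2],[-0.01,0.02,-0.04,0,0,0,-0.2],[-0.01,0.03,-0.02,0,0,0,-0.2],[0,0.04,0,0,0,0,-0.2],[0,0.04,0,0,0,0,-0.2],[0,0.04,0,0,0,0,-0.2],[0,0.04,0,0,0,0,-0.2],[0,0.02,0,0,0,0,-0.2],[0,0,0,0,0,0,-0.2]],
  ],
)

```text
time: 24.7
eef_pos: [0.4599, -0.0341, 0.2196]
tcp_rot: [-0.031, 0.999, -0.004, 0.008]
contact_force: [-0.5, 0.6, 0.1]
opening: 0.6
```

Run:
```python
from h import *
print(ctrl.get_state()['eef_pos'])
im=ctrl.read_camera("top")[:,:,::-1].copy();s=ctrl.read_camera("side")[:,:,::-1].copy();cv2.imwrite("pics/t7raw.png",im);cv2.imwrite("pics/s7raw.png",s)
def rect(im,n,f,box,z):
    h=cv2.cvtColor(im,cv2.COLOR_BGR2HSV);m=f(*[h[...,i].astype(int) for i in range(3)]);x0,y0,x1,y1=box
    M=np.zeros(m.shape,np.uint8);M[y0:y1,x0:x1]=m[y0:y1,x0:x1]*255;p=cv2.findNonZero(cv2.morphologyEx(M,cv2.MORPH_OPEN,np.ones((2,2)))) if z>.01 else cv2.findNonZero(M)
    w=np.array([px2w(n,*q[0],z)[:2] for q in p],np.float32);return len(w),cv2.minAreaRect(w)
blue=lambda H,S,V:(abs(H-113)<12)&(S>120); gr=lambda H,S,V:(H>42)&(H<88)&(S>42)
print("lid top",rect(im,"top",blue,(374,190,452,255),.018));print("mat top",rect(im,"top",gr,(374,195,452,253),.004))
print("mat side",rect(s,"side",lambda H,S,V:(H>42)&(H<88)&(S>60),(278,255,352,332),.004));print("lid side",rect(s,"side",blue,(278,240,352,335),.018))
y=lambda H,S,V:(abs(H-23)<7)&(S>110)&(V>90)
print("cup",rect(im,"top",y,(280,165,308,195),.066),rect(s,"side",y,(320,155,350,190),.064))
print("dish",rect(im,"top",lambda H,S,V:(V<130)&(S>50),(190,206,213,226),.016))
cv2.imwrite("pics/c7.png",np.vstack([cv2.resize(im[160:260,190:454],(792,300),interpolation=2),cv2.copyMakeBorder(cv2.resize(s[120:335,265:395],(175,290),interpolation=2),0,0,0,617,0)]))
c=cv2.resize(s[120:335,265:395],(363,600),interpolation=2);t=cv2.resize(im[160:260,190:454],(436,165),interpolation=2);O=np.zeros((600,799,3),np.uint8);O[:,:363]=c;O[:165,363:]=t;t2=cv2.resize(im[190:256,190:290],(436,288),interpolation=2);O[170:458,363:]=t2;cv2.imwrite("pics/c7.png",O)
```

```text
[ 0.45988307 -0.03409986  0.21961928]
lid top (1294, ((0.44747194647789, -0.273796945810318), (0.09934158623218536, 0.16859571635723114), 3.9210731983184814))
mat top (396, ((0.4480499029159546, -0.2690439224243164), (0.14801709353923798, 0.21441836655139923), 3.2511861324310303))
mat side (375, ((0.44984790682792664, -0.2698608338832855), (0.1476956158876419, 0.2140837162733078), 3.1809918880462646))Traceback (most recent call last):
  File "<stdin>", line 10, in <module>
  File "<stdin>", line 7, in rect
  File "h.py", line 6, in px2w
    K,k1,T=_c(n); d=cv2.undistortPoints(np.array([[[u,v]]],float),K,np.array([k1,0,0,0.]))[0,0]
           ~~^^^
  File "h.py", line 4, in _c
    c=ctrl.get_calibration(n); return np.array(c['camera_matrix']),c['k1'],np.array(c['cam_to_world'])
ValueError: time passes only in moves, steps and waits
```

```bash
sed -i 's/^def _c(n):/import functools\n@functools.lru_cache\ndef _c(n):/' h.py
python3 - <<'E'
from h import *
print(ctrl.get_state()['time'])
im=cv2.imread("pics/t7raw.png");s=cv2.imread("pics/s7raw.png")
def rect(im,n,f,box,z):
    h=cv2.cvtColor(im,cv2.COLOR_BGR2HSV);m=f(*[h[...,i].astype(int) for i in range(3)]);x0,y0,x1,y1=box
    M=np.zeros(m.shape,np.uint8);M[y0:y1,x0:x1]=m[y0:y1,x0:x1]*255
    p=cv2.findNonZero(M)
    if p is None:return None
    w=np.array([px2w(n,*q[0],z)[:2] for q in p],np.float32);return len(w),cv2.minAreaRect(w)
blue=lambda H,S,V:(abs(H-113)<14)&(S>90)
print("lid top",rect(im,"top",blue,(374,190,452,255),.018),"side",rect(s,"side",blue,(278,240,352,335),.018))
dk=lambda H,S,V:(V<60)
print("handle top",rect(im,"top",dk,(398,205,430,242),.053),"side",rect(s,"side",dk,(295,265,345,310),.046))
y=lambda H,S,V:(abs(H-23)<7)&(S>110)&(V>90)
print("cup",rect(im,"top",y,(280,165,308,195),.066),rect(s,"side",y,(325,172,350,195),.064))
print("dish",rect(im,"top",lambda H,S,V:(V<130)&(S>50),(190,206,213,226),.016))
O=np.zeros((600,799,3),np.uint8);O[:,:363]=cv2.resize(s[120:335,265:395],(363,600),interpolation=2);O[:165,363:]=cv2.resize(im[160:260,190:454],(436,165),interpolation=2)
O[170:380,363:]=cv2.resize(im[192:244,190:298],(436,210),interpolation=2);O[385:595,363:]=cv2.resize(im[196:252,350:466],(436,210),interpolation=2);cv2.imwrite("pics/c7.png",O)
E
```

```text
24.8
lid top (1385, ((0.45112475752830505, -0.27131152153015137), (0.10126107931137085, 0.17067737877368927), 3.734023094177246)) side (1616, ((0.4524264931678772, -0.27434471249580383), (0.1041054055094719, 0.17475342750549316), 3.77524733543396))
handle top (86, ((0.4501798450946808, -0.2702704966068268), (0.08047085255384445, 0.010631177574396133), 3.6869258880615234)) side (193, ((0.4518328905105591, -0.2795117199420929), (0.08523363620042801, 0.03458024188876152), 3.783416271209717))
cup (201, ((0.6097204089164734, 0.12567530572414398), (0.04834568500518799, 0.049177225679159164), 88.6857681274414)) (105, ((0.602588951587677, 0.1250024437904358), (0.060237206518650055, 0.03597673028707504), 79.17958068847656))
dish (145, ((0.49143943190574646, 0.42831307649612427), (0.050324033945798874, 0.033315081149339676), 0.16128480434417725))
```

View pics/c7.png

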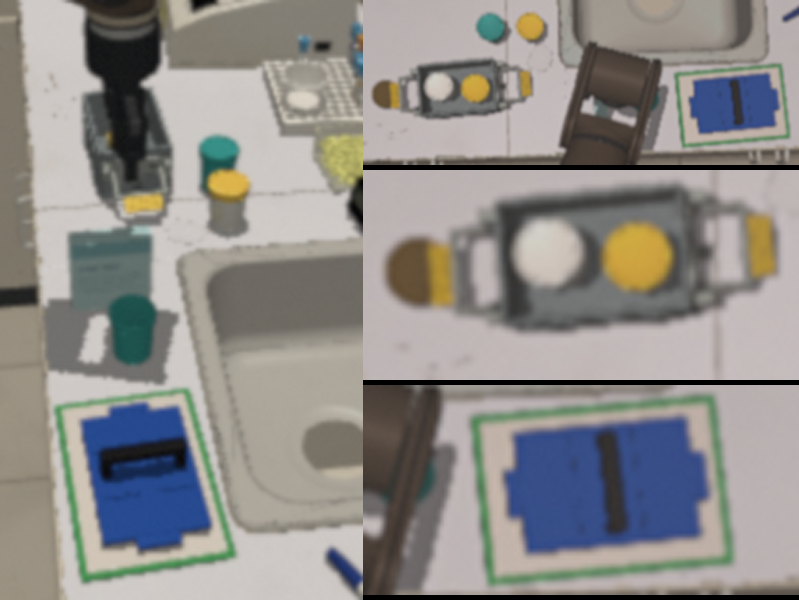

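The picture shows both clips folded outward and the lid handle-up on the mat with an even margin. The cup is upright, and the dish and carton are where they were. I'll hand in.

```bash
python3 -c "
from plant import ctrl
print(ctrl.get_state()['contact_force']); print(ctrl.sign_off())"
```

```text
[0.840136   0.92402147 0.12440414]
the job is handed in; nothing more can be done
None
```

The carrier is open and the job is handed in, at about 25 s of the 72 s allowed. I moved the yellow-capped cup to about (0.61, 0.125), pushed clip B and then clip A open with the lid still on, then set the lid on the mat.

**Last checks:**
- **Clips:** both show fully outward and down in the final pictures.
- **Lid:** handle up, about 2–3 mm from the mat's centre and about 0.5° off square. Single camera estimates differed by up to about 5 mm, the larger ones from rough colour masks.
- **Cup:** upright, about 11 cm from where it stood. I released it about 3.5 mm above the height where it was gripped, so it may have settled slightly.
- **Dish and carton:** neither was touched by the arm, and the carton looks unmoved. I could only judge the dish by its visible part, because clip A's open tab covers the rest of it in the top view.
- **Forces:** the wrist read 35 N for a moment when the lid touched down, under the 120 N limit. At hand-in the arm was clear of everything.

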